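# Close up the welding-magnet row

## Robot

A 7-joint arm with a two-finger parallel gripper is mounted at the origin on the work surface; the furniture and walls round the work are solid. World frame = base frame: x ahead of the robot, y to its left, z up, the work surface at z = 0. Lengths are in m, angles in degrees, forces in N, time in s.
With the tool pointing down it reaches from about 0.4 to 0.875 m from the base axis. Payload 6.5 kg.
Tool frame: the origin (TCP) lies on the centre line of the jaws, within the pads' length; the fingertips stand 19 mm ahead of it and the grasp point (between the pads) is the TCP; z points along the fingers, y is the line along which they close (so a half turn about z gives the same grasp; the last joint's range is limited). The gripper opens to 85 mm and grips with 20 to 120 N. Pads are 22 mm wide; open, the fingers measure 114 mm over their backs; the gripper's body (76 mm by 85 mm) begins 54 mm behind the grasp point. The pads swing forward as they close: fully open they stand 13 mm farther back than shut.
Start: joints at [-75.241, 30.733, -0.252, 88.115, 0.149, 61.152, -4.079], TCP at [0.207, 0.616, 0.219] pointing down, gripper open.
Joint ranges: [-154.64, 154.64], [-21.42, 123.67], [-72.66, 72.17], [13.99, 137.28], [-74.86, 254.86], [10.95, 109.41], [-158.01, 158.01]. Speed limits (degrees/s): [136.94, 136.94, 180, 180, 180, 180, 180].

## Interface

Orientations are given as [roll, pitch, yaw] about the fixed x, y, z axes, in that order (R = Rz(yaw) Ry(pitch) Rx(roll)).
In Python, from plant import * gives the robot as it stands. The module is installed in compiled form; this text tells all that it offers.
- The arm moves only by the tool jog_arm, never from a script. Its argument "steps" is a list of rows, each an object with "hand": the gripper command: -1 is shut, 1 is fully open, values between are in proportion; "dp": the shift along the tool's x, y, z in cm, a list of three; "yaw": the turn about the tool's z in rad. A call has 1 to 20 rows; each row is the pose to reach, as a shift and turn from the pose commanded when the call began, along the tool's axes at that moment; what a row does not reach only later rows make up. A row lasts 1/10 s, in which the tool goes at most 50 mm and 8.59 degrees, less where a joint would pass 70% of its speed; a pose out of reach is approached as far as the arm can. A call with a gripper value outside its range is refused whole. The fingers move at their own pace and stop on an object; "newtons" is the grip in N (left out, the last holds). Time passes only in rows, so rows that repeat a pose let the fingers close. It gives the time, the measured TCP pose, the force, the opening and the grip force at its end, in the units of the state.
- get_obs(): the state, without advancing time (a new reading comes with each control period).
- snapshot(name): name is "scene" or "top"; returns a dict with "img" (384x512x3 uint8, red, green, blue), "fx", "fy", "cx", "cy" (pixels), "k1" (the pictures are not rectified: a ray, as slopes to the right and down, at radius r is drawn at 1 + k1 r^2 times it, then the intrinsics apply), "rvec" (rotation vector, rad) and "tvec" (3), from world to camera coordinates, as OpenCV has them. Camera axes: x right, y down, z forward; pixel columns grow to the right and rows downward; lengths in m; the calibration is good to about 2 mm. A picture is of the moment at which its call begins. There is no depth.
- finish_job(): hands the job in; it is judged then, once.
The state is a dict: "time_s": time; "q": joint angles; "dq": joint speeds; "joint_efforts": joint torques, N m; "position": TCP position; "tool_rot": TCP orientation; "ft_force": force on the tool from outside, world axes, zero at the start; "ft_torque": the same for the moment, N m; "grip_width": finger opening in m; "gripper_force": force on a finger pad.
Only numpy, scipy, OpenCV 4.12 (cv2) and the standard library are available. Lean on these libraries where they do the work, as an engineer would, in place of code of your own. Each camera call takes 0.05 s, during which the arm holds its last target. There are 200 camera calls.

## Task

Put the two plain rectangular welding magnets that stand on the bench back on the low shelf: draw the sliding follower back by its knob, stand them upright in one straight row beside the two already there, plate to plate with their narrow backs close up to the guide rod, then slide the follower up again so that all four are held side by side between it and the fixed end plate with no gaps. Knock no magnet over and leave the other things on the bench where they are.

Things in the scene. Friction and masses are not known exactly. Their poses are not given: they have to be found in the camera images.
- rack: low shelf of grey bent sheet, screwed to the bench: 110 mm deep (its x; +x is its back), 250 mm long (its y; 290 mm over the feet), shelf surface at z = 60 mm. Origin on the bench under its middle. At its +y (left) end a fixed end plate, 66 mm high: inner face at y = +100 mm, x -35 to +41 mm. Front open. The tube and file under it belong there.
- row_start (a point): point on the shelf at the foot of the end plate's inner face, on the row's centre line (rack 2, 100, 60 mm); the row grows from here to rack -y. A 10 mm steel guide rod runs along the back at rack x = +30 mm, its top 17 mm above the shelf; a magnet whose narrow back touches it has its centre at rack x = +2 mm.
- follower (a joint): sliding follower, in m: a dark upright plate, 66 mm deep, top 50 mm above the shelf, with a boss on the guide rod; slides along rack y, stays where left (4 N to move it). The gap from end plate to its face is 48 mm + this value, which grows as it is drawn to rack -y; range -0.040 to 0.115. Four magnets fill 85 mm (value 0.037).
- knob (a point): centre of the grip of the follower's upright black knob: 18 mm diameter, 28 mm high (14 mm up and down from here), 74.5 mm above the shelf, 24 mm from the follower's face (to rack -y), at rack x = -2 mm. The follower's flat top flange is 25 mm below this point.
- row_magnet_1_center (a point): plain steel welding magnet, two bright plates screwed on an orange-edged core: a block 21 mm thick (its x, across the plates; small screw heads), 46 mm wide (its y), 66 mm tall (its z), 0.26 kg. This point is its centre, 33 mm above its underside. Already in the row, next to the end plate.
- row_magnet_2_center (a point): plain steel welding magnet, two bright plates screwed on an orange-edged core: a block 21 mm thick (its x, across the plates; small screw heads), 46 mm wide (its y), 66 mm tall (its z), 0.26 kg. This point is its centre, 33 mm above its underside. Already in the row, second from the end plate.
- loose_magnet_1_center (a point): plain steel welding magnet, two bright plates screwed on an orange-edged core: a block 21 mm thick (its x, across the plates; small screw heads), 46 mm wide (its y), 66 mm tall (its z), 0.26 kg. This point is its centre, 33 mm above its underside. Stands upright on the bench, to be put in the row; the two loose ones are alike and may go in either order.
- loose_magnet_2_center (a point): plain steel welding magnet, two bright plates screwed on an orange-edged core: a block 21 mm thick (its x, across the plates; small screw heads), 46 mm wide (its y), 66 mm tall (its z), 0.26 kg. This point is its centre, 33 mm above its underside. Stands upright on the bench, to be put in the row.
- v_block_center (a point): bystander: steel V block, 60 x 40 x 34 mm, on the bench; this point is its centre, 17 mm up
- arrow_magnet_center (a point): bystander: red three-cornered arrow magnet standing on edge, 19 mm thick (x), 116 mm long (y), 105 mm tall; this point is 50 mm up
Mind the look-alikes: they are no part of the job. What is shaped like the part that bears loose_magnet_1_center but black, pink or purple is not meant.

How it is judged:
By the outcome, as a careful person would: the job done as asked, in the order asked, and still so for the second after the job is handed in, with the robot touching nothing.
It also fails if it takes over 67 s, if anything falls off the work surface, if the arm or the gripper's body presses on something with over 40 N, if the wrist force passes 120 N, or if a joint passes its speed limit or range.

## Working session

There is one attempt and no reset: what is moved stays moved. The work goes in short steps, Python scripts to look and compute and a tool call to move; the robot and the scene stay as the last step left them, time stands still between calls to the robot, and variables do not carry over. Pictures are saved under pics/ and viewed, at most 10 in all, crops included, and the job is handed in when it is done.

Besides the shell and the picture viewer there is one more tool, called as a command line: name --argument value ..., lists and objects as JSON in quotes. jog_arm: Moves the arm, as the interface text tells. Its arguments: {"type":"object","properties":{"steps":{"type":"array","items":{"type":"object","properties":{"hand":{"type":"number"},"dp":{"type":"array","items":{"type":"number"}},"yaw":{"type":"number"}}}},"newtons":{"type":"number"}},"required":["steps"]}

```bash
mkdir -p pics; cat > h.py <<'E'
from plant import *
import numpy as np, cv2
def snap(n):
    s=snapshot(n); np.savez(f'pics/{n}.npz',**s); return s
def load(n): return dict(np.load(f'pics/{n}.npz'))
def save(s,f,box=None,k=1):
    im=s['img'][...,::-1]
    if box: im=im[box[1]:box[3],box[0]:box[2]]
    cv2.imwrite(f,cv2.resize(im,None,fx=k,fy=k,interpolation=cv2.INTER_CUBIC))
def ray(s,u,v):
    xd=np.array([(u-s['cx'])/s['fx'],(v-s['cy'])/s['fy']],float); x=xd.copy()
    for _ in range(30): x=xd/(1+s['k1']*(x@x))
    R=cv2.Rodrigues(np.array(s['rvec'],float))[0]
    return -R.T@np.array(s['tvec']).ravel(), R.T@np.array([x[0],x[1],1])
def at(s,u,v,z):
    c,d=ray(s,u,v); return c+d*(z-c[2])/d[2]
def proj(s,P):
    R=cv2.Rodrigues(np.array(s['rvec'],float))[0]
    p=np.atleast_2d(P)@R.T+np.array(s['tvec']).ravel(); x=p[:,:2]/p[:,2:]
    x=x*(1+s['k1']*(x**2).sum(1,keepdims=True))
    return x*[s['fx'],s['fy']]+[s['cx'],s['cy']]
E
python3 - <<'E'
from h import *
for n in('scene','top'):
    s=snap(n); save(s,f'pics/{n}0.png',None,1.5)
    print(n,s['fx'],s['cx'],s['cy'],s['k1'],ray(s,256,192))
o=get_obs(); print(o['position'],o['tool_rot'],o['grip_width'],o['time_s'])
E
```

```text
scene 429.0124390008893 255.00846576626998 193.19324037560085 -0.14785448198517934 (array([-0.02263194, -0.83587816,  0.57416157]), array([ 0.49935274,  0.76273691, -0.41096511]))
top 464.6168574881475 251.9810064271741 188.6069098627853 -0.10670702129278731 (array([ 0.41108357, -0.00807968,  1.2637646 ]), array([ 0.10414418,  0.00107653, -0.99462606]))
[0.20663527 0.61565969 0.21829759] [-1.79910791e+02  5.87106265e-03  1.61452186e+02] 0.08518517948093221 0.1
```

View pics/scene0.png

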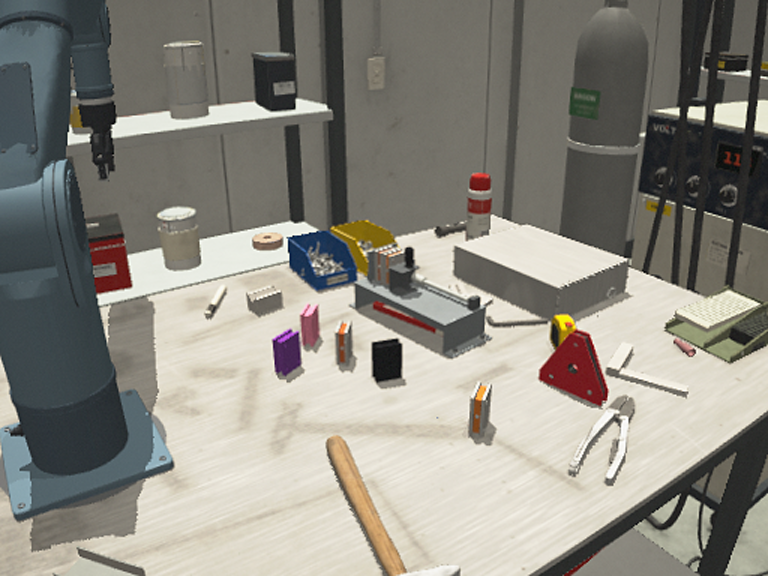

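View pics/top0.png

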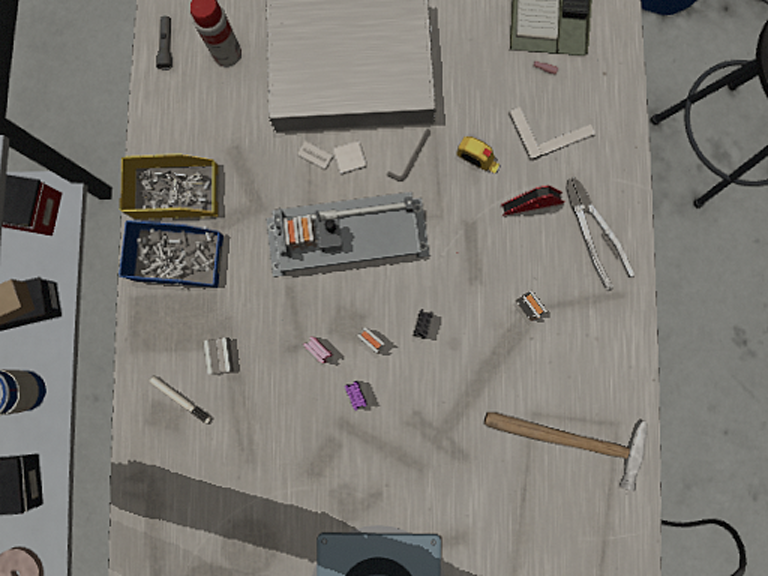

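The top view (1.5× scale) shows five upright blocks. Pink (318,349), purple (357,395) and black (424,324) are look-alikes. The bright-plated, orange-cored blocks at (371,340) and (532,305) fit the description. The rack is centred near (348,233), with its knob at (332,226). I'll confirm with crops.

```bash
python3 - <<'E'
from h import *
s=load('top')
a=cv2.resize(s['img'][120:190,170:295,::-1],None,fx=6.4,fy=6.4,interpolation=cv2.INTER_CUBIC)[:448]
cv2.imwrite('pics/c1.png',a)
b=[cv2.resize(s['img'][y:y+50,x:x+50,::-1],(400,400),interpolation=cv2.INTER_CUBIC) for x,y in((222,202),(330,178))]
cv2.imwrite('pics/c2.png',np.hstack(b))
E
```

```text
(no output)
```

View pics/c1.png

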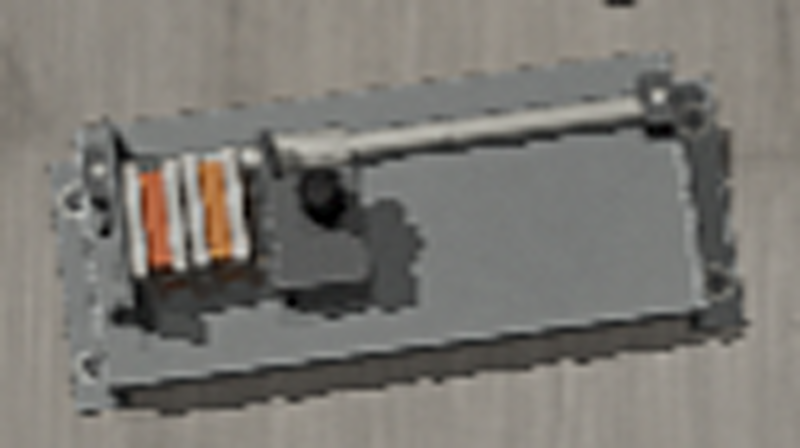

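View pics/c2.png

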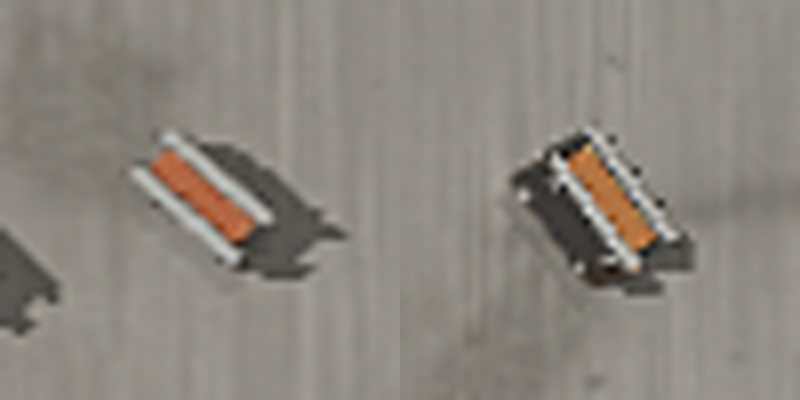

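The crops confirm it: both have orange cores between bright plates. Next I fit the poses and check them with overlays in both views.

```bash
cat > fit.py <<'E'
from h import *
from scipy.optimize import least_squares
t=load('top'); sc=load('scene')
def tf(p,P):
    P=np.array(P,float); c,s=np.cos(p[2]),np.sin(p[2])
    return np.c_[p[0]+c*P[:,0]-s*P[:,1], p[1]+s*P[:,0]+c*P[:,1],P[:,2]]
def box(x0,x1,y0,y1,z0,z1):
    return [[x,y,z] for z in(z0,z1) for x,y in((x0,y0),(x1,y0),(x1,y1),(x0,y1))]
def px(off,k,pts): return np.array(off)+(np.array(pts,float)+.5)/k-.5
def fit(M,U,p0):
    r=least_squares(lambda p:(proj(t,tf(p,M))-U).ravel(),p0); return r.x,np.abs(r.fun).max()
if __name__=='__main__':
    top=[[.0105,-.023,.066],[.0105,.023,.066],[-.0105,.023,.066],[-.0105,-.023,.066]]
    res={}
    # order: +x plate at far side
    for n,off,c in(('A',(222,202),[(272,218),(168,132),(133,172),(238,265)]),('B',(330,178),[(278,235),(194,125),(155,155),(235,268)])):
        U=px(off,8,c); m=at(t,*U.mean(0),.066); res[n],e=fit(top,U,[m[0],m[1],.7]); print(n,res[n][:2],np.degrees(res[n][2]),e)
    M=[[.025,.1,.126],[-.021,.1,.126],[.025,.058,.126],[-.021,.058,.126]]
    U=px((170,120),6.4,[(125,163),(138,275),(235,152),(248,262)])
    F=px((170,120),6.4,[(110,385),(690,308)])
    Rod=px((170,120),6.4,[(350,137),(640,103)])
    m=at(t,232,156,.06)
    def f(p):
        c,s=np.cos(p[2]),np.sin(p[2])
        q=[(np.array([c,s])@(at(t,*u,z)[:2]-p[:2])-x)*500 for L,z,x in((F,.06,-.055),(Rod,.077,.03)) for u in L]
        return np.r_[(proj(t,tf(p,M))-U).ravel(),q]
    r=least_squares(f,[m[0],m[1],.13]); R=r.x; print('rack',R[:2],np.degrees(R[2]),r.fun.round(1))
    k=at(t,*px((170,120),6.4,[(322,178)])[0],.1485); d=k[:2]-R[:2]; c,s=np.cos(R[2]),np.sin(R[2]); print('knob rack',c*d[0]+s*d[1],-s*d[0]+c*d[1])
    np.savez('fit.npz',A=res['A'],B=res['B'],R=R)
    def draw(s,k,x0,y0,w,h):
        im=cv2.resize(s['img'][y0:y0+h,x0:x0+w,::-1],None,fx=k,fy=k,interpolation=cv2.INTER_CUBIC)
        def b(p,B,col):
            q=((proj(s,tf(p,B))-[x0,y0]+.5)*k).astype(int)
            for i in range(4):
                for a,e in((i,(i+1)%4),(i+4,(i+1)%4+4),(i,i+4)): cv2.line(im,q[a].tolist(),q[e].tolist(),col,1)
        for n in'AB': b(res[n],box(-.0105,.0105,-.023,.023,0,.066),(0,255,0))
        b(R,box(-.021,.025,.058,.1,.06,.126),(0,255,0)); b(R,box(-.055,.055,-.125,.125,0,.06),(255,0,0)); b(R,box(.025,.035,-.1,.1,.067,.077),(0,0,255))
        return im
    a=draw(t,3,170,115,200,130); b=draw(sc,3,200,150,150,160)
    im=np.zeros((480,1050,3),np.uint8); im[:390,:600]=a; im[:480,600:]=b
    cv2.imwrite('pics/ov.png',cv2.resize(im,(800,366),interpolation=cv2.INTER_AREA))
E
python3 fit.py
```

```text
A [0.44798697 0.01599204] -39.72201679395822 0.800532593747846
B [ 0.51218904 -0.26781455] -53.78258879674539 0.9360043879784143
rack [0.63867783 0.05851959] 8.412459580135279 [ 0.1 -0.7  0.3 -0.2 -0.5 -1.3 -0.2 -0.5  1.1  0.3  1.  -0.3]
knob rack 0.0016588273967177343 0.02366428257838995
```

View pics/ov.png

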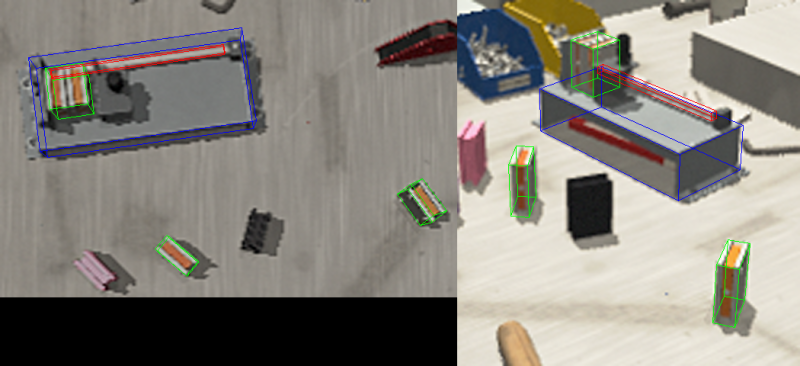

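Overlays match in both views to within 2–3 mm: A ≈ (0.448, 0.016), B ≈ (0.512, −0.268), rack yaw 8.4°, knob near rack y = 24 mm. First I'll go above the knob.

```bash
cat > go.py <<'E'
from h import *
import sys
f=np.load('fit.npz'); R=f['R']
def rk(x,y):
    c,s=np.cos(R[2]),np.sin(R[2]); return np.array([R[0]+c*x-s*y,R[1]+s*x+c*y])
def d(xy,z,psi):
    o=get_obs(); ps=o['tool_rot'][2]; a=np.radians(ps); v=np.array([*xy,z])-o['position']
    dy=(psi-ps+90)%180-90
    print('dp',[round(float(q)*100,2) for q in (np.cos(a)*v[0]+np.sin(a)*v[1], np.sin(a)*v[0]-np.cos(a)*v[1], -v[2])],'yaw',round(float(np.radians(-dy)),3),'target',xy,z)
def st():
    o=get_obs(); p=o['position']; c,s=np.cos(R[2]),np.sin(R[2]); q=p[:2]-R[:2]
    print('t',o['time_s'],'p',p.round(4),'rack',[round(c*q[0]+s*q[1],4),round(-s*q[0]+c*q[1],4)],'rot',np.round(o['tool_rot'],2),'F',np.round(o['ft_force'],1),'w',round(o['grip_width'],4),'g',o['gripper_force'])
PR=90+np.degrees(R[2])
E
python3 - <<'E'
from go import *
d(rk(0,.0237),.24,PR); print(PR)
E
```

```text
dp [-57.61, -36.96, -2.17] yaw 1.1 target [0.63521057 0.08196459] 0.24
98.41245958013528
```

jog_arm --steps '[{"dp": [0,0,-2.2],"yaw": 0,"hand": 0.2},{"dp": [-14,-9,-2.2],"yaw": 0.28,"hand": 0.2},{"dp": [-18,-11.5,-2.2],"yaw": 0.4,"hand": 0.2},{"dp": [-22,-14,-2.2],"yaw": 0.5,"hand": 0.2},{"dp": [-26,-16.5,-2.2],"yaw": 0.6,"hand": 0.2},{"dp": [-30,-19,-2.2],"yaw": 0.7,"hand": 0.2},{"dp": [-34,-22,-2.2],"yaw": 0.8,"hand": 0.2},{"dp": [-38,-24.5,-2.2],"yaw": 0.9,"hand": 0.2},{"dp": [-42,-27,-2.2],"yaw": 1.0,"hand": 0.2},{"dp": [-46,-29.5,-2.2],"yaw": 1.1,"hand": 0.2},{"dp": [-50,-32,-2.2],"yaw": 1.1,"hand": 0.2},{"dp": [-54,-34.6,-2.2],"yaw": 1.1,"hand": 0.2},{"dp": [-57.6,-37,-2.2],"yaw": 1.1,"hand": 0.2},{"dp": [-57.6,-37,-2.2],"yaw": 1.1,"hand": 0.2},{"dp": [-57.6,-37,-2.2],"yaw": 1.1,"hand": 0.2},{"dp": [-57.6,-37,-2.2],"yaw": 1.1,"hand": 0.2},{"dp": [-57.6,-37,-2.2],"yaw": 1.1,"hand": 0.2}]'

```text
time_s: 1.8
position: [0.635, 0.0814, 0.2404]
tool_rot: [-179.9, 0.0, 98.3]
ft_force: [-0.5, 0.5, 0.5]
grip_width: 0.0512
gripper_force: 0.0
```

```bash
python3 - <<'E'
from go import *
st(); d(rk(0,.0237),.136,PR)
s=snap('scene')
print(proj(s,[[*rk(-.002,.0237),.1485],[*rk(-.002,.0237),.11]]))
a=cv2.resize(s['img'][120:220,220:340,::-1],None,fx=5,fy=5,interpolation=cv2.INTER_CUBIC); cv2.imwrite('pics/k.png',a)
E
```

```text
t 1.8 p [0.635  0.0814 0.2404] rack [np.float64(-0.0003), np.float64(0.0232)] rot [-179.93    0.     98.32] F [-0.5  0.5  0.5] w 0.0512 g 0.0
dp [0.05, 0.03, 10.44] yaw -0.002 target [0.63521057 0.08196459] 0.136
[[272.22211829 165.09000202]
 [272.12538603 177.78755448]]
```

View pics/k.png

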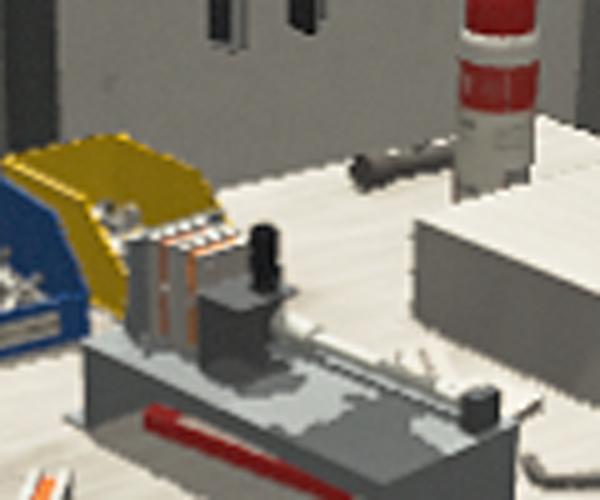

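The scene crop shows the knob top at image (272.8, 165.6), against a prediction of (272.2, 165.1), so the knob pose is confirmed. The open fingertips are visible above and to either side of it. Descending now.

jog_arm --steps '[{"dp": [0,0,3],"yaw": 0,"hand": 0.2},{"dp": [0,0,6],"yaw": 0,"hand": 0.2},{"dp": [0,0,8.5],"yaw": 0,"hand": 0.2},{"dp": [0,0,10.3],"yaw": 0,"hand": 0.2},{"dp": [0,0,10.3],"yaw": 0,"hand": 0.2},{"dp": [0,0,10.3],"yaw": 0,"hand": 0.2}]'

```text
time_s: 2.45
position: [0.6348, 0.0837, 0.1385]
tool_rot: [-180.0, -0.0, 98.5]
ft_force: [0.4, 0.5, 0.3]
grip_width: 0.0511
gripper_force: 0.0
```

jog_arm --newtons 50 --steps '[{"dp": [0,0,0],"hand": -0.3},{"dp": [0,0,0],"hand": -0.6},{"dp": [0,0,0],"hand": -1},{"dp": [0,0,0],"hand": -1},{"dp": [0,0,0],"hand": -1},{"dp": [0,0,0],"hand": -1},{"dp": [0,0,0],"hand": -1}]'

```text
$.steps[0]: bad value
```

jog_arm --newtons 50 --steps '[{"dp": [0,0,0.2],"yaw": 0,"hand": -0.3},{"dp": [0,0,0.2],"yaw": 0,"hand": -0.6},{"dp": [0,0,0.2],"yaw": 0,"hand": -1},{"dp": [0,0,0.2],"yaw": 0,"hand": -1},{"dp": [0,0,0.2],"yaw": 0,"hand": -1},{"dp": [0,0,0.2],"yaw": 0,"hand": -1},{"dp": [0,0,0.2],"yaw": 0,"hand": -1}]'

```text
time_s: 3.15
position: [0.6352, 0.0822, 0.1361]
tool_rot: [-180.0, 0.0, 98.4]
ft_force: [1.0, 0.5, 0.6]
grip_width: -0.0004
gripper_force: 0.0
```

```bash
python3 -c "
from go import *
st(); d(rk(0,.0237-.09),.136,PR)"
```

```text
t 3.15 p [0.6352 0.0822 0.1361] rack [np.float64(-0.0), np.float64(0.0239)] rot [-180.      0.     98.42] F [1.  0.5 0.6] w -0.0004 g 0.0
dp [-9.02, -0.0, 0.01] yaw 0.0 target [ 0.6483774  -0.00706706] 0.136
```

The fingers closed on nothing. Looking again.

```bash
python3 - <<'E'
from go import *
o=get_obs(); s=snap('scene'); t=snap('top')
for n,q in(('scene',s),('top',t)):
    print(n,proj(q,[o['position'],o['position']-[0,0,.019]]))
a=cv2.resize(s['img'][110:200,230:320,::-1],(400,400),interpolation=cv2.INTER_CUBIC)
b=cv2.resize(t['img'][110:200,175:265,::-1],(400,400),interpolation=cv2.INTER_CUBIC)
cv2.imwrite('pics/m.png',np.hstack([a,b]))
E
```

```text
scene [[272.64683359 169.01481566]
 [272.59626515 175.26455014]]
top [[220.26558899 149.06231336]
 [220.84465455 150.54303982]]
```

View pics/m.png

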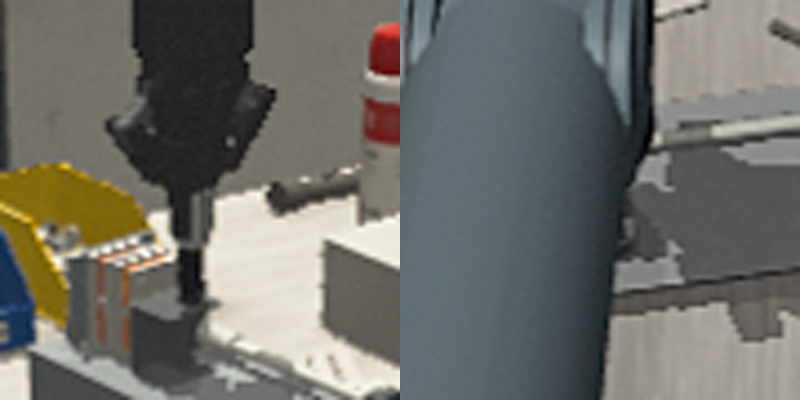

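```bash
python3 - <<'E'
from go import *
s=load('scene')
print('start tip',proj(s,[[.207,.616,.212],[.207,.616,.199]])*1.5)
c,sn=np.cos(R[2]),np.sin(R[2]); u=np.array([c,sn,0])
P=np.array([.635,.0814,.2404-.019])
for dz in(0,.006,.035): print('above-knob',dz,(proj(s,[P-u*.026+[0,0,dz],P-u*.036+[0,0,dz],P+u*.026+[0,0,dz],P+u*.036+[0,0,dz]])-[220,120])*5)
im=cv2.imread('pics/scene0.png',0)
for r in range(140,192,4): print(r,im[r,86:126:3])
k=cv2.imread('pics/k.png',0)
print([k[r,222] for r in range(0,110,8)],[k[r,312] for r in range(0,110,8)])
g=s['img'].mean(2).astype(int)
for r in range(146,182,2): print(r,g[r,264:284])
E
```

```text
start tip [[109.2558053  190.23605883]
 [110.1903212  195.91390604]]
above-knob 0 [[230.24960426 110.28913216]
 [216.65919566 114.15190569]
 [298.627549    90.90150716]
 [311.3494149   87.30313512]]
above-knob 0.006 [[230.25927575  99.65863206]
 [216.64213772 103.47137486]
 [298.76618985  80.52652555]
 [311.51102759  76.97639466]]
above-knob 0.035 [[230.30062374  47.71644832]
 [216.55422805  51.28040623]
 [299.43099106  29.85409275]
 [312.28683667  26.54352965]]
140 [230 221  32  74  55  37  32  51  26  96 106 107 109 108]
144 [105 109  32  48  45  40  35  47  35  77 108 107 107 108]
148 [109 110  26  40  37  41  36  49  30  39 105 104 104 103]
152 [105 103  61  42  36  37  38  35  32  29 109 107 107 108]
156 [104 106  76  37 102 101  41  36  37  49 108 108 107 107]
160 [106 108  63  40  36  38  34  33  35  66 107 107 106 108]
164 [107 106 112  45  32  33  54  75  35  52 111 110 109 107]
168 [106 105 105 108  69  56  34  90  33  38 114 108 108 107]
172 [106 106 106 107  61  33  37 102 110 105 109 108 108 109]
176 [107 107 108 106 102  28  36  77 109 108 107 108 108 108]
180 [104 105 
[... 1407 characters left out ...]
222]
166 [159 222 221 152 204 184  49  31  41  48  37  95 200 231 226 225 226 226
 227 226]
168 [144 186 207 239 232 125  27  25  26  27  22  95 200 230 227 226 226 226
 225 224]
170 [ 82  89  92  95  98  86  54  25  28  24  15  92 193 226 222 220 218 219
 220 221]
172 [ 98  98  96  97 100  78  34  22  28  29  17 123 198 221 223 220 221 221
 222 223]
174 [ 96  96  94  97 106  94  57  20  27  29  22  31 138 208 222 219 218 217
 219 219]
176 [113 125 122 122 121 107  69  24  30  29  42  64 136 193 210 216 220 220
 221 222]
178 [120 119 120 119 122 113  93  63  45  42  50  61  62  88  97 139 190 202
 203 207]
180 [106 111 119 123 123 124  99  62  66  62  54  48 101 173 200 197 197 202
 207 211]
```

Pixel comparison shows the visible fingertips about 14 mm above the reported TCP, not 19 mm below it. This holds in all three poses I've seen (start, above the knob, closed at the knob). So the tips have only reached the knob's top. I'll reopen and go about 28 mm lower, watching the force.

jog_arm --newtons 40 --steps '[{"dp": [0,0,-1],"yaw": 0,"hand": 0.1},{"dp": [0,0,-1],"yaw": 0,"hand": 0.1},{"dp": [0,0,-1],"yaw": 0,"hand": 0.1},{"dp": [0,0,-1],"yaw": 0,"hand": 0.1},{"dp": [0,0,0],"yaw": 0,"hand": 0.1},{"dp": [0,0,1],"yaw": 0,"hand": 0.1},{"dp": [0,0,1.8],"yaw": 0,"hand": 0.1},{"dp": [0,0,2.3],"yaw": 0,"hand": 0.1},{"dp": [0,0,2.6],"yaw": 0,"hand": 0.1},{"dp": [0,0,2.6],"yaw": 0,"hand": 0.1},{"dp": [0,0,2.6],"yaw": 0,"hand": 0.1}]'

```text
time_s: 4.35
position: [0.6354, 0.0822, 0.1103]
tool_rot: [180.0, 0.0, 98.4]
ft_force: [-0.2, 0.1, 0.2]
grip_width: 0.047
gripper_force: 0.0
```

jog_arm --newtons 40 --steps '[{"dp": [0,0,0],"yaw": 0,"hand": -0.3},{"dp": [0,0,0],"yaw": 0,"hand": -0.6},{"dp": [0,0,0],"yaw": 0,"hand": -1},{"dp": [0,0,0],"yaw": 0,"hand": -1},{"dp": [0,0,0],"yaw": 0,"hand": -1},{"dp": [0,0,0],"yaw": 0,"hand": -1}]'

```text
time_s: 4.95
position: [0.6353, 0.0822, 0.1106]
tool_rot: [180.0, -0.0, 98.4]
ft_force: [-2.8, 0.2, 5.8]
grip_width: 0.0168
gripper_force: 39.0
```

The knob is gripped (16.8 mm opening, 39 N). Drawing the follower back 90 mm.

jog_arm --newtons 60 --steps '[{"dp": [-0.3,0,0],"yaw": 0,"hand": -1},{"dp": [-1,0,0],"yaw": 0,"hand": -1},{"dp": [-2,0,0],"yaw": 0,"hand": -1},{"dp": [-3,0,0],"yaw": 0,"hand": -1},{"dp": [-4,0,0],"yaw": 0,"hand": -1},{"dp": [-5,0,0],"yaw": 0,"hand": -1},{"dp": [-6,0,0],"yaw": 0,"hand": -1},{"dp": [-7,0,0],"yaw": 0,"hand": -1},{"dp": [-8,0,0],"yaw": 0,"hand": -1},{"dp": [-8.7,0,0],"yaw": 0,"hand": -1},{"dp": [-9,0,0],"yaw": 0,"hand": -1},{"dp": [-9,0,0],"yaw": 0,"hand": -1}]'

```text
time_s: 6.15
position: [0.6479, -0.0065, 0.1107]
tool_rot: [-179.9, -0.1, 98.4]
ft_force: [-4.1, 1.0, 8.2]
grip_width: 0.0163
gripper_force: 58.6
```

jog_arm --steps '[{"dp": [0,0,0],"yaw": 0,"hand": 0},{"dp": [0,0,0],"yaw": 0,"hand": 0.2},{"dp": [0,0,0],"yaw": 0,"hand": 0.2},{"dp": [0,0,0],"yaw": 0,"hand": 0.2},{"dp": [0,0,-3],"yaw": 0,"hand": 0.2},{"dp": [0,0,-7],"yaw": 0,"hand": 0.2},{"dp": [0,0,-10],"yaw": 0,"hand": 0.2},{"dp": [0,0,-10],"yaw": 0,"hand": 0.2}]'

```text
time_s: 6.95
position: [0.6515, -0.0073, 0.2151]
tool_rot: [179.5, 0.1, 98.4]
ft_force: [0.5, -0.1, 0.2]
grip_width: 0.0514
gripper_force: 0.0
```

```bash
python3 -c "
from go import *
st(); A=f['A'];B=f['B']
d(A[:2],.16,90+90-39.72-0 if 0 else 140.3)"
```

```text
t 6.95 p [ 0.6515 -0.0073  0.2151] rack [np.float64(0.003), np.float64(-0.067)] rot [1.7951e+02 6.0000e-02 9.8410e+01] F [ 0.5 -0.1  0.2] w 0.0514 g 0.0
dp [5.28, -19.79, 5.51] yaw -0.731 target [0.44798697 0.01599204] 0.16
```

jog_arm --steps '[{"dp": [1,-4,0],"yaw": -0.14,"hand": 0.6},{"dp": [2,-8,1],"yaw": -0.28,"hand": 0.6},{"dp": [3,-12,2],"yaw": -0.42,"hand": 0.6},{"dp": [4,-16,3.5],"yaw": -0.56,"hand": 0.6},{"dp": [5.2,-19.5,5],"yaw": -0.69,"hand": 0.6},{"dp": [5.2,-19.5,5.5],"yaw": -0.73,"hand": 0.6},{"dp": [5.2,-19.5,5.5],"yaw": -0.73,"hand": 0.6},{"dp": [5.2,-19.5,5.5],"yaw": -0.73,"hand": 0.6}]'

```text
time_s: 7.75
position: [0.4487, 0.0159, 0.1553]
tool_rot: [180.0, 0.0, 140.2]
ft_force: [1.2, 0.0, 0.9]
grip_width: 0.0685
gripper_force: 0.0
```

```bash
python3 - <<'E'
from go import *
st(); d(f['A'][:2],.014,140.3)
s=snap('scene'); t=snap('top'); o=get_obs()['position']
print(proj(s,[o+[0,0,.014],[*f['A'][:2],.066]]),proj(t,[o,[*f['A'][:2],.066]]))
a=cv2.resize(s['img'][150:260,170:280,::-1],(400,400),interpolation=cv2.INTER_CUBIC)
b=cv2.resize(t['img'][130:260,170:300,::-1],(400,400),interpolation=cv2.INTER_CUBIC)
cv2.imwrite('pics/n.png',np.hstack([a,b]))
E
```

```text
t 7.75 p [0.4487 0.0159 0.1553] rack [np.float64(-0.1942), np.float64(-0.0144)] rot [1.7997e+02 5.0000e-02 1.4016e+02] F [1.2 0.  0.9] w 0.0685 g 0.0
dp [0.06, -0.04, 14.13] yaw -0.002 target [0.44798697 0.01599204] 0.014
[[226.57234957 179.99087976]
 [227.67591101 217.4902979 ]] [[246.18902756 224.53464969]
 [246.8981476  226.14705679]]
```

View pics/n.png

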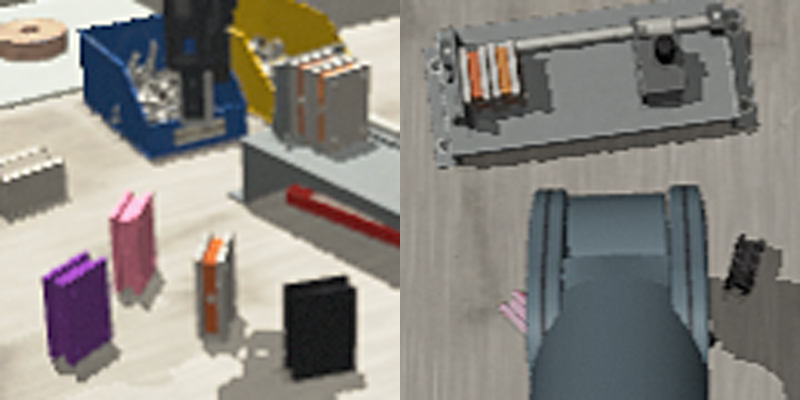

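The rack view shows the follower drawn back with both row magnets standing. A's top is seen at about (229, 215.5) in the scene image and the fingers at about (224, 182), so there may be a small sideways offset. I'll quantify that before descending.

```bash
python3 - <<'E'
from go import *
s=load('scene'); g=s['img'].astype(int)
print('finger rows'); 
for r in (172,175,178,181,183,185): print(r,g[r,216:236].mean(1))
print('magnet rows r-b')
for r in (214,216,218,222,228,234): print(r,(g[r,221:238,0]-g[r,221:238,2]),g[r,221:238].mean(1).astype(int))
for u,v in((229.1,215.5),(227.7,217.5)): print(at(s,u,v,.066))
o=get_obs()['position']; y=np.array([np.sin(np.radians(140.2)),-np.cos(np.radians(140.2)),0]); x=np.array([-y[1],y[0],0])
for k in(-1,1): print('pad',k,proj(s,[o+k*.042*y+q*x+[0,0,.016] for q in(-.011,.011)]))
print('magnet box',proj(s,[[*f['A'][:2],h] + q*x+np.r_[k*.023*y] for h in(.066,0) for k in(-1,1) for q in(-.0105,.0105)]))
E
```

```text
finger rows
172 [118.33333333  74.66666667  79.66666667  88.33333333  42.33333333
  32.66666667  49.          49.66666667  35.          40.
  83.         100.          66.          37.66666667  40.66666667
  39.33333333  44.66666667  46.33333333  56.66666667  90.        ]
175 [177.66666667 190.33333333 125.66666667  96.33333333  44.33333333
  35.          36.33333333  38.          35.66666667  41.33333333
  86.33333333 107.          82.66666667  49.33333333  49.33333333
  53.          52.33333333  52.          52.          62.33333333]
178 [106.66666667 124.         134.         108.66666667  57.33333333
  32.66666667  41.33333333  39.66666667  37.66666667  32.
  82.         106.33333333  86.          57.66666667  45.
  55.          66.          64.66666667  57.33333333  60.        ]
181 [122.         142.33333333 144.33333333 110.33333333  60.
  31.          34.          33.          34.33333333  30.33333333
  79.66666667 107.          82.33333333  45.66666667  54.
  56.66666667  52.66666667  54.66666667  54.66666667  54.33333333]
183 [ 85.66666667  94.66666667  71.33333333  81.6666
[... 1051 characters left out ...]
]
228 [23 26 22  6 19 62 88 91 35 10  8  7  8 12 24 29 29] [210 209 174 103  95  74  69  65 107 121  92  82  85 115 176 204 201]
234 [28 27 22 11 13 57 92 94 53 19 10  9  7 11 23 24 24] [198 194 169 114  86  70  68  65  91 106  95  85  82 105 177 213 211]
[0.45656026 0.02350727 0.066     ]
[0.44801127 0.01591117 0.066     ]
pad -1 [[228.0518916  186.2050301 ]
 [218.88937763 185.86392924]]
pad 1 [[233.68617426 173.05987402]
 [225.14561889 172.77508404]]
magnet box [[230.24812168 221.93336614]
 [221.98935206 221.53809839]
 [233.16801264 213.5805518 ]
 [225.20554729 213.22029026]
 [231.12608531 244.5700526 ]
 [223.08045011 244.1323415 ]
 [233.9342013  235.62643435]
 [226.16783226 235.2260523 ]]
```

The gripper matches its prediction and the magnet lies about 2 mm toward −x in tool axes. Descending on A.

jog_arm --newtons 40 --steps '[{"dp": [-0.2,0,3],"yaw": 0,"hand": 0.6},{"dp": [-0.2,0,6],"yaw": 0,"hand": 0.6},{"dp": [-0.2,0,9],"yaw": 0,"hand": 0.6},{"dp": [-0.2,0,11.5],"yaw": 0,"hand": 0.6},{"dp": [-0.2,0,13.2],"yaw": 0,"hand": 0.6},{"dp": [-0.2,0,14.1],"yaw": 0,"hand": 0.6},{"dp": [-0.2,0,14.1],"yaw": 0,"hand": 0.6},{"dp": [-0.2,0,14.1],"yaw": 0,"hand": 0.3},{"dp": [-0.2,0,14.1],"yaw": 0,"hand": 0.2},{"dp": [-0.2,0,14.1],"yaw": 0,"hand": 0.1},{"dp": [-0.2,0,14.1],"yaw": 0,"hand": 0},{"dp": [-0.2,0,14.1],"yaw": 0,"hand": -0.2},{"dp": [-0.2,0,14.1],"yaw": 0,"hand": -0.2},{"dp": [-0.2,0,14.1],"yaw": 0,"hand": -0.2}]'

```text
time_s: 9.25
position: [0.4505, 0.0151, 0.0151]
tool_rot: [179.9, 0.1, 140.3]
ft_force: [0.1, 0.7, 6.3]
grip_width: 0.0455
gripper_force: 40.2
```

jog_arm --newtons 60 --steps '[{"dp": [0,0,0],"yaw": 0,"hand": -0.2},{"dp": [0,0,-1],"yaw": 0,"hand": -0.2},{"dp": [0,0,-4],"yaw": 0,"hand": -0.2},{"dp": [0,0,-8],"yaw": 0,"hand": -0.2},{"dp": [0,0,-12],"yaw": 0,"hand": -0.2},{"dp": [0,0,-15],"yaw": 0,"hand": -0.2},{"dp": [0,0,-15],"yaw": 0,"hand": -0.2},{"dp": [0,0,-15],"yaw": 0,"hand": -0.2}]'

```text
time_s: 10.05
position: [0.4491, 0.0148, 0.1644]
tool_rot: [180.0, 0.0, 140.3]
ft_force: [-0.9, 0.3, -3.1]
grip_width: 0.0454
gripper_force: 62.7
```

```bash
python3 -c "
from go import *
st(); d(rk(0,.040),.165,PR)"
```

```text
t 10.05 p [0.4491 0.0148 0.1644] rack [np.float64(-0.194), np.float64(-0.0155)] rot [1.7995e+02 2.0000e-02 1.4025e+02] F [-0.9  0.3 -3.1] w 0.0454 g 62.67912983894348
dp [-8.8, 18.15, -0.06] yaw 0.73 target [0.63282591 0.09808921] 0.165
```

jog_arm --steps '[{"dp": [-1,2,0],"yaw": 0.1,"hand": -0.2},{"dp": [-2.5,5,0],"yaw": 0.22,"hand": -0.2},{"dp": [-4,8,0],"yaw": 0.34,"hand": -0.2},{"dp": [-5.5,11,0],"yaw": 0.46,"hand": -0.2},{"dp": [-7,14,0],"yaw": 0.58,"hand": -0.2},{"dp": [-8.2,16.8,0],"yaw": 0.68,"hand": -0.2},{"dp": [-8.8,18.1,0],"yaw": 0.73,"hand": -0.2},{"dp": [-8.8,18.1,0],"yaw": 0.73,"hand": -0.2},{"dp": [-8.8,18.1,0],"yaw": 0.73,"hand": -0.2},{"dp": [-8.8,18.1,0],"yaw": 0.73,"hand": -0.2}]'

```text
time_s: 11.05
position: [0.6312, 0.0966, 0.163]
tool_rot: [-179.8, 0.0, 98.4]
ft_force: [-0.2, -0.3, -2.4]
grip_width: 0.0453
gripper_force: 62.5
```

```bash
python3 - <<'E'
from go import *
st(); d(rk(0,.040),.0765,PR)
s=snap('scene'); o=get_obs()['position']; g=s['img']
print('pred mag',proj(s,[[*rk(-.023,.0295),.1493],[*rk(-.023,.0505),.1493]]),'row2 front-right', proj(s,[[*rk(-.021,.0575),.126],[*rk(-.021,.0575),.06],[*rk(-.021,.1),.126]]))
a=cv2.resize(g[110:210,220:320,::-1],(600,600),interpolation=cv2.INTER_CUBIC); cv2.imwrite('pics/p.png',a)
E
```

```text
t 11.05 p [0.6312 0.0966 0.163 ] rack [np.float64(-0.0019), np.float64(0.0387)] rot [-1.7984e+02  2.0000e-02  9.8410e+01] F [-0.2 -0.3 -2.4] w 0.0453 g 62.48545289039612
dp [0.13, 0.19, 8.65] yaw -0.0 target [0.63282591 0.09808921] 0.0765
pred mag [[265.33260547 166.09951558]
 [260.24823476 164.15986921]] row2 front-right [[259.14589884 171.01992835]
 [259.2587584  192.11647473]
 [249.364618   167.12209613]]
```

View pics/p.png

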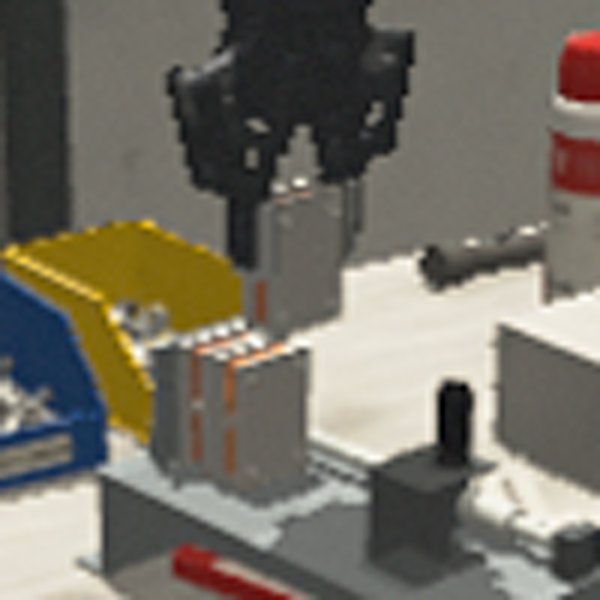

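The crop shows the held magnet upright. Its lower front corner is at (265.8, 165.8), as predicted, about 6 mm clear of the row's face. The two row magnets are standing. Lowering onto the shelf.

jog_arm --steps '[{"dp": [0,0,2],"yaw": 0,"hand": -0.2},{"dp": [0,0,4],"yaw": 0,"hand": -0.2},{"dp": [0,0,6],"yaw": 0,"hand": -0.2},{"dp": [0,0,7.5],"yaw": 0,"hand": -0.2},{"dp": [0,0,8.3],"yaw": 0,"hand": -0.2},{"dp": [0,0,8.6],"yaw": 0,"hand": -0.2},{"dp": [0,0,8.6],"yaw": 0,"hand": -0.2},{"dp": [0,0,8.6],"yaw": 0,"hand": -0.2}]'

```text
time_s: 11.9
position: [0.6335, 0.0977, 0.079]
tool_rot: [179.9, -0.0, 98.4]
ft_force: [-0.1, 0.6, -2.8]
grip_width: 0.0451
gripper_force: 62.6
```

jog_arm --steps '[{"dp": [0.15,0.1,0],"yaw": 0,"hand": -0.2},{"dp": [0.3,0.15,0],"yaw": 0,"hand": -0.2},{"dp": [0.4,0.15,0],"yaw": 0,"hand": -0.2},{"dp": [0.4,0.15,0],"yaw": 0,"hand": -0.2},{"dp": [0.4,0.15,0],"yaw": 0,"hand": -0.2}]'

```text
time_s: 12.4
position: [0.6337, 0.1019, 0.0782]
tool_rot: [180.0, 0.0, 98.4]
ft_force: [-0.2, -0.3, -2.4]
grip_width: 0.0458
gripper_force: 62.6
```

jog_arm --steps '[{"dp": [0.1,0,0],"yaw": 0,"hand": -0.2},{"dp": [0.2,0,0],"yaw": 0,"hand": -0.2},{"dp": [0.2,0,0],"yaw": 0,"hand": -0.2},{"dp": [0.2,0,0],"yaw": 0,"hand": -0.2}]'

```text
time_s: 12.8
position: [0.6334, 0.1037, 0.0781]
tool_rot: [180.0, 0.0, 98.4]
ft_force: [0.3, 0.0, -2.7]
grip_width: 0.0452
gripper_force: 62.6
```

jog_arm --steps '[{"dp": [0,0.1,0],"yaw": 0,"hand": -0.2},{"dp": [0,0.2,0],"yaw": 0,"hand": -0.2},{"dp": [0,0.2,0],"yaw": 0,"hand": -0.2},{"dp": [0,0.2,0],"yaw": 0,"hand": -0.2}]'

```text
time_s: 13.2
position: [0.6355, 0.1041, 0.0781]
tool_rot: [180.0, 0.0, 98.4]
ft_force: [0.2, 0.3, -2.7]
grip_width: 0.0456
gripper_force: 62.6
```

```bash
python3 -c "
from go import *
st()"
```

```text
t 13.2 p [0.6355 0.1041 0.0781] rack [np.float64(0.0036), np.float64(0.0455)] rot [179.98   0.    98.42] F [ 0.2  0.3 -2.7] w 0.0456 g 62.62596130371094
```

jog_arm --steps '[{"dp": [0,0.1,0],"yaw": 0,"hand": -0.2},{"dp": [0,0.2,0],"yaw": 0,"hand": -0.2},{"dp": [0,0.2,0],"yaw": 0,"hand": -0.2},{"dp": [0,0.2,0],"yaw": 0,"hand": -0.2}]'

```text
time_s: 13.6
position: [0.6364, 0.1042, 0.0779]
tool_rot: [-179.9, -0.0, 98.4]
ft_force: [-4.6, -1.0, 0.6]
grip_width: 0.0453
gripper_force: 62.7
```

jog_arm --steps '[{"dp": [0.1,0,0],"yaw": 0,"hand": -0.2},{"dp": [0.2,0,0],"yaw": 0,"hand": -0.2},{"dp": [0.2,0,0],"yaw": 0,"hand": -0.2},{"dp": [0.2,0,0],"yaw": 0,"hand": -0.2}]'

```text
time_s: 14.0
position: [0.6364, 0.1044, 0.0779]
tool_rot: [-179.9, 0.1, 98.4]
ft_force: [-4.5, -4.0, -1.0]
grip_width: 0.0453
gripper_force: 62.7
```

```bash
python3 -c "
from go import *
st()"
```

```text
t 14.0 p [0.6364 0.1044 0.0779] rack [np.float64(0.0044), np.float64(0.0457)] rot [-1.799e+02  1.100e-01  9.836e+01] F [-4.5 -4.  -1. ] w 0.0453 g 62.73793816566467
```

Contact with both the rod (−4.5 N) and the row (−4 N). Lowering onto the shelf, then releasing.

jog_arm --steps '[{"dp": [0,0,0.1],"yaw": 0,"hand": -0.2},{"dp": [0,0,0.2],"yaw": 0,"hand": -0.2},{"dp": [0,0,0.27],"yaw": 0,"hand": -0.2},{"dp": [0,0,0.27],"yaw": 0,"hand": -0.2},{"dp": [0,0,0.27],"yaw": 0,"hand": -0.2}]'

```text
time_s: 14.5
position: [0.6363, 0.1049, 0.0753]
tool_rot: [-179.9, 0.1, 98.4]
ft_force: [-4.8, -3.6, 1.2]
grip_width: 0.0454
gripper_force: 62.9
```

jog_arm --steps '[{"dp": [0,0,0.05],"yaw": 0,"hand": -0.2},{"dp": [0,0,0.05],"yaw": 0,"hand": 0.1},{"dp": [0,0,0.05],"yaw": 0,"hand": 0.2},{"dp": [0,0,0.05],"yaw": 0,"hand": 0.3},{"dp": [0,0,0.05],"yaw": 0,"hand": 0.3},{"dp": [0,0,0.05],"yaw": 0,"hand": 0.3},{"dp": [0,0,-1],"yaw": 0,"hand": 0.3},{"dp": [0,0,-3],"yaw": 0,"hand": 0.3},{"dp": [0,0,-7],"yaw": 0,"hand": 0.3},{"dp": [0,0,-10],"yaw": 0,"hand": 0.3},{"dp": [0,0,-10],"yaw": 0,"hand": 0.3},{"dp": [0,0,-10],"yaw": 0,"hand": 0.3}]'

```text
time_s: 15.7
position: [0.6376, 0.1066, 0.1767]
tool_rot: [179.9, -0.0, 98.4]
ft_force: [-0.5, 0.2, 0.1]
grip_width: 0.0554
gripper_force: 0.0
```

```bash
python3 - <<'E'
from go import *
st(); d(f['B'][:2],.165,126.2)
s=snap('scene'); g=s['img'].astype(int)
# B refine: scene orange strip and dark extent
b=proj(s,[[*f['B'][:2],.066]])[0]; print('B top px',b)
x=np.array([np.cos(f['B'][2]),np.sin(f['B'][2])]); y=np.array([-x[1],x[0]])
print(proj(s,[[*(f['B'][:2]+i*.0105*x+j*.023*y),h] for h in(.066,0) for j in(-1,1) for i in(-1,1)]))
for r in range(252,294,4): print(r,(g[r,306:334,0]-g[r,306:334,2]).tolist(),g[r,306:334].mean(1).astype(int).tolist())
E
```

```text
t 15.7 p [0.6376 0.1066 0.1767] rack [np.float64(0.006), np.float64(0.0477)] rot [ 1.7987e+02 -3.0000e-02  9.8430e+01] F [-0.5  0.2  0.1] w 0.0554 g 0.0
dp [-35.2, -17.9, 1.17] yaw -0.485 target [ 0.51218904 -0.26781455] 0.165
B top px [320.44275576 260.57141362]
[[313.11153738 265.4013782 ]
 [322.9247909  267.24340379]
 [318.07299506 254.2100565 ]
 [327.50583688 255.90483259]
 [311.46537781 290.73800745]
 [320.93829349 292.6681438 ]
 [316.36516732 278.92895415]
 [325.48791962 280.71077692]]
252 [20, 20, 19, 18, 20, 21, 24, 22, 24, 26, 28, 26, 29, 31, 28, 28, 25, 27, 27, 26, 28, 27, 26, 23, 20, 20, 19, 19] [219, 219, 216, 215, 213, 213, 212, 213, 210, 205, 200, 198, 194, 193, 198, 202, 205, 202, 201, 201, 197, 199, 204, 212, 221, 221, 222, 221]
256 [25, 23, 25, 25, 28, 25, 26, 25, 28, 28, 29, 21, 13, 16, 7, 17, 18, 17, 17, 13, 11, 20, 17, 15, 15, 15, 16, 16] [204, 204, 200, 198, 200, 201, 202, 203, 203, 200, 194, 219, 238, 228, 110, 210, 212, 215, 219, 228, 239, 161, 226, 224, 222, 221, 223, 224]
260 [20, 20, 20, 21, 24, 25, 26, 23, 22, 18, 10, -2, 0, 180, 188, 182, 191, 126, 1, 11, 
[... 1465 characters left out ...]
95, 96, 68, 6, 8, 8, 10, 13, 16, 14, 14, 14, 18, 22, 16, 17, 17] [208, 212, 213, 206, 201, 184, 137, 98, 101, 73, 73, 75, 74, 82, 106, 100, 85, 92, 112, 137, 134, 131, 126, 160, 217, 230, 228, 228]
288 [24, 24, 28, 26, 26, 26, 15, 9, 13, 22, 44, 50, 56, 34, 9, 9, 9, 15, 15, 15, 14, 16, 16, 15, 21, 15, 16, 16] [211, 211, 201, 188, 193, 194, 121, 98, 93, 92, 92, 93, 87, 85, 103, 99, 97, 121, 128, 130, 132, 131, 130, 123, 176, 225, 223, 224]
292 [24, 23, 22, 26, 24, 25, 23, 25, 24, 12, 14, 14, 14, 13, 16, 15, 17, 17, 14, 14, 14, 11, 21, 27, 26, 22, 22, 22] [205, 209, 210, 207, 206, 206, 211, 214, 166, 112, 119, 118, 111, 119, 121, 126, 129, 129, 129, 124, 118, 110, 155, 205, 204, 208, 209, 211]
```

B's pose agrees in the scene view to within about 1.5 mm. Moving over B.

jog_arm --steps '[{"dp": [-2,-1,0],"yaw": 0,"hand": 0.6},{"dp": [-6,-3,0],"yaw": -0.1,"hand": 0.6},{"dp": [-10.5,-5.3,0],"yaw": -0.2,"hand": 0.6},{"dp": [-15,-7.6,0],"yaw": -0.3,"hand": 0.6},{"dp": [-19.5,-9.9,0],"yaw": -0.4,"hand": 0.6},{"dp": [-24,-12.2,0],"yaw": -0.485,"hand": 0.6},{"dp": [-28.5,-14.5,0.5],"yaw": -0.485,"hand": 0.6},{"dp": [-32.5,-16.7,1],"yaw": -0.485,"hand": 0.6},{"dp": [-35,-17.8,1.2],"yaw": -0.485,"hand": 0.6},{"dp": [-35,-17.8,1.2],"yaw": -0.485,"hand": 0.6},{"dp": [-35,-17.8,1.2],"yaw": -0.485,"hand": 0.6},{"dp": [-35,-17.8,1.2],"yaw": -0.485,"hand": 0.6}]'

```text
time_s: 16.95
position: [0.5127, -0.264, 0.1627]
tool_rot: [180.0, -0.1, 126.3]
ft_force: [-0.6, 1.3, 0.7]
grip_width: 0.0681
gripper_force: 0.0
```

```bash
python3 -c "
from go import *
st(); d(f['B'][:2]+[.001,-.001],.0145,126.2)"
```

```text
t 16.95 p [ 0.5127 -0.264   0.1627] rack [np.float64(-0.1718), np.float64(-0.3006)] rot [ 1.7999e+02 -1.0000e-01  1.2634e+02] F [-0.6  1.3  0.7] w 0.0681 g 0.0
dp [-0.42, -0.24, 14.82] yaw 0.003 target [ 0.51318904 -0.26881455] 0.0145
```

jog_arm --newtons 40 --steps '[{"dp": [-0.4,-0.2,1],"yaw": 0,"hand": 0.6},{"dp": [-0.4,-0.2,4],"yaw": 0,"hand": 0.6},{"dp": [-0.4,-0.2,7],"yaw": 0,"hand": 0.6},{"dp": [-0.4,-0.2,10],"yaw": 0,"hand": 0.6},{"dp": [-0.4,-0.2,12.5],"yaw": 0,"hand": 0.6},{"dp": [-0.4,-0.2,14.2],"yaw": 0,"hand": 0.6},{"dp": [-0.4,-0.2,14.8],"yaw": 0,"hand": 0.6},{"dp": [-0.4,-0.2,14.8],"yaw": 0,"hand": 0.6},{"dp": [-0.4,-0.2,14.8],"yaw": 0,"hand": 0.3},{"dp": [-0.4,-0.2,14.8],"yaw": 0,"hand": 0.2},{"dp": [-0.4,-0.2,14.8],"yaw": 0,"hand": 0.1},{"dp": [-0.4,-0.2,14.8],"yaw": 0,"hand": 0},{"dp": [-0.4,-0.2,14.8],"yaw": 0,"hand": -0.2},{"dp": [-0.4,-0.2,14.8],"yaw": 0,"hand": -0.2},{"dp": [-0.4,-0.2,14.8],"yaw": 0,"hand": -0.2}]'

```text
time_s: 18.45
position: [0.5143, -0.2704, 0.0166]
tool_rot: [179.9, 0.1, 126.2]
ft_force: [0.2, 0.7, 6.5]
grip_width: 0.046
gripper_force: 40.9
```

jog_arm --newtons 60 --steps '[{"dp": [0,0,0],"yaw": 0,"hand": -0.2},{"dp": [0,0,-1],"yaw": 0,"hand": -0.2},{"dp": [0,0,-4],"yaw": 0,"hand": -0.2},{"dp": [0,0,-8],"yaw": 0,"hand": -0.2},{"dp": [0,0,-12],"yaw": 0,"hand": -0.2},{"dp": [0,0,-16],"yaw": 0,"hand": -0.2},{"dp": [0,0,-18],"yaw": 0,"hand": -0.2},{"dp": [0,0,-18],"yaw": 0,"hand": -0.2}]'

```text
time_s: 19.25
position: [0.5143, -0.2715, 0.1987]
tool_rot: [179.8, 0.3, 126.2]
ft_force: [0.1, -0.6, -3.1]
grip_width: 0.0451
gripper_force: 62.4
```

```bash
python3 -c "
from go import *
st(); d(rk(0.001,.018),.195,PR)"
```

```text
t 19.25 p [ 0.5143 -0.2715  0.1987] rack [np.float64(-0.1713), np.float64(-0.3083)] rot [179.83   0.28 126.18] F [ 0.1 -0.6 -3.1] w 0.0451 g 62.355215549468994
dp [20.84, 30.45, 0.37] yaw 0.485 target [0.63703371 0.07647222] 0.195
```

jog_arm --steps '[{"dp": [1,1.5,0],"yaw": 0.03,"hand": -0.2},{"dp": [3,4.5,0],"yaw": 0.1,"hand": -0.2},{"dp": [5.2,7.6,0],"yaw": 0.17,"hand": -0.2},{"dp": [7.6,11,0],"yaw": 0.24,"hand": -0.2},{"dp": [10,14.5,0],"yaw": 0.31,"hand": -0.2},{"dp": [12.4,18,0],"yaw": 0.38,"hand": -0.2},{"dp": [14.8,21.5,0],"yaw": 0.44,"hand": -0.2},{"dp": [17,25,0],"yaw": 0.485,"hand": -0.2},{"dp": [19,28,0],"yaw": 0.485,"hand": -0.2},{"dp": [20.3,29.8,0],"yaw": 0.485,"hand": -0.2},{"dp": [20.8,30.4,0.2],"yaw": 0.485,"hand": -0.2},{"dp": [20.8,30.4,0.3],"yaw": 0.485,"hand": -0.2},{"dp": [20.8,30.4,0.3],"yaw": 0.485,"hand": -0.2},{"dp": [20.8,30.4,0.3],"yaw": 0.485,"hand": -0.2}]'

```text
time_s: 20.65
position: [0.6349, 0.0745, 0.1922]
tool_rot: [-179.9, 0.1, 98.3]
ft_force: [0.4, 0.3, -2.7]
grip_width: 0.0448
gripper_force: 62.3
```

```bash
python3 -c "
from go import *
st(); d(rk(0.001,.018),.0785,PR)"
```

```text
t 20.65 p [0.6349 0.0745 0.1922] rack [np.float64(-0.0014), np.float64(0.0163)] rot [-1.7995e+02  7.0000e-02  9.8250e+01] F [ 0.4  0.3 -2.7] w 0.0448 g 62.26822257041931
dp [0.17, 0.24, 11.37] yaw -0.003 target [0.63703371 0.07647222] 0.0785
```

jog_arm --steps '[{"dp": [0,0.1,2],"yaw": 0,"hand": -0.2},{"dp": [0,0.1,4.5],"yaw": 0,"hand": -0.2},{"dp": [0,0.1,7],"yaw": 0,"hand": -0.2},{"dp": [0,0.1,9],"yaw": 0,"hand": -0.2},{"dp": [0,0.1,10.4],"yaw": 0,"hand": -0.2},{"dp": [0,0.1,11.2],"yaw": 0,"hand": -0.2},{"dp": [0,0.1,11.2],"yaw": 0,"hand": -0.2},{"dp": [0,0.1,11.2],"yaw": 0,"hand": -0.2}]'

```text
time_s: 21.45
position: [0.6371, 0.077, 0.0813]
tool_rot: [179.9, 0.0, 98.4]
ft_force: [-0.0, -0.1, -2.9]
grip_width: 0.0451
gripper_force: 62.3
```

jog_arm --steps '[{"dp": [0.15,0.1,0],"yaw": 0,"hand": -0.2},{"dp": [0.3,0.2,0],"yaw": 0,"hand": -0.2},{"dp": [0.4,0.2,0],"yaw": 0,"hand": -0.2},{"dp": [0.4,0.2,0],"yaw": 0,"hand": -0.2},{"dp": [0.4,0.2,0],"yaw": 0,"hand": -0.2}]'

```text
time_s: 21.95
position: [0.638, 0.0812, 0.0806]
tool_rot: [180.0, 0.0, 98.4]
ft_force: [0.5, -1.4, -1.8]
grip_width: 0.0451
gripper_force: 62.4
```

```bash
python3 -c "
from go import *
st()"
```

```text
t 21.95 p [0.638  0.0812 0.0806] rack [np.float64(0.0027), np.float64(0.0225)] rot [1.7997e+02 2.0000e-02 9.8420e+01] F [ 0.5 -1.4 -1.8] w 0.0451 g 62.404654026031494
```

jog_arm --steps '[{"dp": [0,0.1,0],"yaw": 0,"hand": -0.2},{"dp": [0,0.2,0],"yaw": 0,"hand": -0.2},{"dp": [0,0.2,0],"yaw": 0,"hand": -0.2},{"dp": [0,0.2,0],"yaw": 0,"hand": -0.2}]'

```text
time_s: 22.35
position: [0.6395, 0.0814, 0.0802]
tool_rot: [-180.0, 0.0, 98.4]
ft_force: [0.1, -1.9, -3.7]
grip_width: 0.0452
gripper_force: 62.4
```

jog_arm --steps '[{"dp": [0.1,0,0],"yaw": 0,"hand": -0.2},{"dp": [0.15,0,0],"yaw": 0,"hand": -0.2},{"dp": [0.15,0,0],"yaw": 0,"hand": -0.2},{"dp": [0.15,0,0],"yaw": 0,"hand": -0.2}]'

```text
time_s: 22.75
position: [0.6393, 0.0828, 0.0802]
tool_rot: [-180.0, 0.0, 98.4]
ft_force: [-0.9, -4.4, -5.0]
grip_width: 0.045
gripper_force: 62.2
```

```bash
python3 -c "
from go import *
st()"
```

```text
t 22.75 p [0.6393 0.0828 0.0802] rack [np.float64(0.0042), np.float64(0.024)] rot [-1.7997e+02  2.0000e-02  9.8410e+01] F [-0.9 -4.4 -5. ] w 0.045 g 62.17292904853821
```

jog_arm --steps '[{"dp": [0,0.05,0],"yaw": 0,"hand": -0.2},{"dp": [0,0.1,0],"yaw": 0,"hand": -0.2},{"dp": [0,0.1,0],"yaw": 0,"hand": -0.2},{"dp": [0,0.1,0],"yaw": 0,"hand": -0.2}]'

```text
time_s: 23.15
position: [0.6394, 0.0829, 0.0802]
tool_rot: [-179.9, 0.0, 98.4]
ft_force: [-3.2, -4.1, -2.2]
grip_width: 0.0444
gripper_force: 62.3
```

jog_arm --steps '[{"dp": [0,0,0.1],"yaw": 0,"hand": -0.2},{"dp": [0,0,0.2],"yaw": 0,"hand": -0.2},{"dp": [0,0,0.3],"yaw": 0,"hand": -0.2},{"dp": [0,0,0.3],"yaw": 0,"hand": -0.2},{"dp": [0,0,0.3],"yaw": 0,"hand": -0.2}]'

```text
time_s: 23.65
position: [0.6394, 0.0829, 0.0776]
tool_rot: [-179.9, 0.0, 98.4]
ft_force: [-4.9, -3.9, 1.8]
grip_width: 0.0454
gripper_force: 62.7
```

jog_arm --steps '[{"dp": [0,0,0.05],"yaw": 0,"hand": -0.2},{"dp": [0,0,0.1],"yaw": 0,"hand": -0.2},{"dp": [0,0,0.1],"yaw": 0,"hand": -0.2},{"dp": [0,0,0.1],"yaw": 0,"hand": -0.2}]'

```text
time_s: 24.05
position: [0.6395, 0.0828, 0.0767]
tool_rot: [-179.9, 0.0, 98.4]
ft_force: [-5.4, -4.8, 2.2]
grip_width: 0.0454
gripper_force: 63.0
```

Releasing, lifting, then checking the row.

jog_arm --steps '[{"dp": [0,0,0.05],"yaw": 0,"hand": -0.2},{"dp": [0,0,0.05],"yaw": 0,"hand": 0.1},{"dp": [0,0,0.05],"yaw": 0,"hand": 0.2},{"dp": [0,0,0.05],"yaw": 0,"hand": 0.3},{"dp": [0,0,0.05],"yaw": 0,"hand": 0.3},{"dp": [0,0,0.05],"yaw": 0,"hand": 0.3},{"dp": [0,0,-1],"yaw": 0,"hand": 0.3},{"dp": [0,0,-3],"yaw": 0,"hand": 0.3},{"dp": [0,0,-7],"yaw": 0,"hand": 0.3},{"dp": [0,0,-11],"yaw": 0,"hand": 0.2},{"dp": [0,0,-13],"yaw": 0,"hand": 0.2},{"dp": [0,0,-13],"yaw": 0,"hand": 0.2}]'

```text
time_s: 25.25
position: [0.6431, 0.0835, 0.2111]
tool_rot: [179.6, -0.0, 98.4]
ft_force: [1.2, 0.2, -0.9]
grip_width: 0.051
gripper_force: 0.0
```

```bash
python3 -c "
from go import *
st(); d([.6479,-.0068],.195,PR); d([.6479,-.0068],.111,PR)"
```

```text
t 25.25 p [0.6431 0.0835 0.2111] rack [np.float64(0.008), np.float64(0.0241)] rot [ 1.7956e+02 -3.0000e-02  9.8410e+01] F [ 1.2  0.2 -0.9] w 0.051 g 0.0
dp [-9.0, -0.85, 1.61] yaw -0.0 target [0.6479, -0.0068] 0.195
dp [-9.0, -0.85, 10.01] yaw -0.0 target [0.6479, -0.0068] 0.111
```

jog_arm --steps '[{"dp": [-2,-0.1,0],"yaw": 0,"hand": 0.2},{"dp": [-4.5,-0.3,0],"yaw": 0,"hand": 0.2},{"dp": [-7,-0.4,0],"yaw": 0,"hand": 0.2},{"dp": [-8.6,-0.5,0],"yaw": 0,"hand": 0.2},{"dp": [-9,-0.5,0],"yaw": 0,"hand": 0.2},{"dp": [-9,-0.5,0],"yaw": 0,"hand": 0.2},{"dp": [-9,-0.5,0],"yaw": 0,"hand": 0.2},{"dp": [-9,-0.5,0],"yaw": 0,"hand": 0.2}]'

```text
time_s: 26.05
position: [0.6487, -0.0045, 0.2062]
tool_rot: [-180.0, -0.1, 98.5]
ft_force: [-0.8, 0.1, 0.3]
grip_width: 0.0512
gripper_force: 0.0
```

```bash
python3 - <<'E'
from go import *
st(); d([.6479,-.0068],.1105,PR)
s=snap('scene'); g=s['img'].astype(int)
# dark knob & magnet tops: numeric check of the row
q=lambda x,y,z:(proj(s,[[*rk(x,y),z]])[0]).round(1)
print('knob top pred',q(0,-.066,.1485),'row4 front-right top/bottom',q(-.019,.0135,.126),q(-.019,.0135,.06),'row1 front left top',q(-.019,.1,.126))
for r in (164,168,172,176,180,186,192,198,204): print(r,(g[r,246:276,0]-g[r,246:276,2]).tolist(),g[r,246:276].mean(1).astype(int).tolist())
E
```

```text
t 26.05 p [ 0.6487 -0.0045  0.2062] rack [np.float64(0.0007), np.float64(-0.0638)] rot [-1.7999e+02 -5.0000e-02  9.8550e+01] F [-0.8  0.1  0.3] w 0.0512 g 0.0
dp [-0.21, -0.12, 9.57] yaw 0.002 target [0.6479, -0.0068] 0.1105
knob top pred [296.1 173.6] row4 front-right top/bottom [270.3 175.1] [270.2 196.6] row1 front left top [249.9 167. ]
164 [5, 26, 68, 120, 123, 107, 84, 54, 31, 32, 22, 9, 6, 11, 14, 14, 7, 5, 16, 92, 62, 16, 17, 18, 18, 19, 18, 19, 19, 19] [100, 104, 99, 76, 73, 84, 98, 114, 125, 141, 191, 201, 166, 219, 221, 135, 100, 102, 129, 183, 212, 223, 223, 223, 222, 221, 221, 221, 221, 221]
168 [-3, -3, -2, 3, 7, 9, 69, 105, 69, 37, 21, 19, 10, 16, 20, 62, 72, 78, 83, 39, 16, 14, 10, 11, 19, 14, 26, 17, 17, 19] [78, 65, 65, 74, 88, 91, 108, 178, 216, 218, 215, 199, 226, 214, 100, 116, 151, 171, 205, 235, 243, 227, 225, 221, 145, 67, 179, 231, 224, 219]
172 [-3, -2, -1, 2, 6, 20, 50, 33, 7, 7, 19, 64, 42, 6, 7, 7, 49, 95, 73, 33, 11, 9, 19, 17, 32, 67, 86, 72, 70, 72] [76, 73, 74, 86, 95, 92, 76, 90, 99, 98, 93, 77, 86, 91, 89, 85, 123, 163, 203, 227, 231, 232, 214, 158,
[... 780 characters left out ...]
, 0, 1, 0, 0, 3, -1, 1, 10, 10, 12, 40, 47, 18, 8, 9, 11, 9, 10, 10] [180, 191, 196, 194, 192, 190, 191, 189, 189, 192, 168, 132, 133, 136, 117, 88, 89, 97, 97, 98, 93, 83, 86, 95, 101, 113, 113, 99, 97, 97]
198 [0, 1, -2, 1, -2, -1, -1, 0, 1, 0, 1, -1, 1, 1, 1, 1, 0, -1, -1, 1, 1, 1, 1, 0, 1, 1, 2, 1, -1, 0] [70, 71, 72, 75, 73, 73, 74, 71, 69, 65, 81, 134, 172, 187, 192, 193, 190, 191, 192, 192, 192, 193, 190, 190, 193, 166, 117, 94, 106, 123]
204 [15, 12, 30, 87, 85, 77, 85, 94, 101, 66, 41, 38, 37, 33, 22, 14, 4, -2, 1, -1, 0, -1, 1, 2, 1, 1, 0, 2, 1, 1] [113, 113, 94, 45, 47, 52, 57, 61, 65, 106, 142, 157, 160, 145, 119, 100, 77, 70, 70, 70, 71, 68, 67, 87, 132, 162, 172, 175, 175, 173]
```

Four orange edges stand vertical and evenly spaced (columns 252.3, 257.3, 262.3, 267.5), so the row is good. Gripping the knob.

jog_arm --newtons 50 --steps '[{"dp": [-0.1,-0.1,2],"yaw": 0,"hand": 0.2},{"dp": [-0.1,-0.1,5],"yaw": 0,"hand": 0.2},{"dp": [-0.1,-0.1,7.5],"yaw": 0,"hand": 0.2},{"dp": [-0.1,-0.1,9],"yaw": 0,"hand": 0.2},{"dp": [-0.1,-0.1,9.5],"yaw": 0,"hand": 0.2},{"dp": [-0.1,-0.1,9.5],"yaw": 0,"hand": 0.2},{"dp": [-0.1,-0.1,9.5],"yaw": 0,"hand": -0.3},{"dp": [-0.1,-0.1,9.5],"yaw": 0,"hand": -0.6},{"dp": [-0.1,-0.1,9.5],"yaw": 0,"hand": -1},{"dp": [-0.1,-0.1,9.5],"yaw": 0,"hand": -1},{"dp": [-0.1,-0.1,9.5],"yaw": 0,"hand": -1},{"dp": [-0.1,-0.1,9.5],"yaw": 0,"hand": -1}]'

```text
time_s: 27.3
position: [0.648, -0.0077, 0.1129]
tool_rot: [180.0, -0.0, 98.4]
ft_force: [-3.0, 0.2, 6.1]
grip_width: 0.0163
gripper_force: 48.7
```

```bash
python3 -c "
from go import *
st()"
```

```text
t 27.3 p [ 0.648  -0.0077  0.1129] rack [np.float64(-0.0004), np.float64(-0.0669)] rot [ 1.7997e+02 -1.0000e-02  9.8420e+01] F [-3.   0.2  6.1] w 0.0163 g 48.677993416786194
```

jog_arm --newtons 60 --steps '[{"dp": [0.5,0,0],"yaw": 0,"hand": -1},{"dp": [1.3,0,0],"yaw": 0,"hand": -1},{"dp": [2.1,0,0],"yaw": 0,"hand": -1},{"dp": [2.9,0,0],"yaw": 0,"hand": -1},{"dp": [3.6,0,0],"yaw": 0,"hand": -1},{"dp": [4.2,0,0],"yaw": 0,"hand": -1},{"dp": [4.6,0,0],"yaw": 0,"hand": -1},{"dp": [4.9,0,0],"yaw": 0,"hand": -1},{"dp": [5.0,0,0],"yaw": 0,"hand": -1},{"dp": [5.0,0,0],"yaw": 0,"hand": -1}]'

```text
time_s: 28.3
position: [0.6412, 0.0408, 0.1129]
tool_rot: [179.9, 0.1, 98.4]
ft_force: [-1.4, -3.4, 7.4]
grip_width: 0.016
gripper_force: 58.9
```

jog_arm --steps '[{"dp": [0.1,0,0],"yaw": 0,"hand": -1},{"dp": [0.2,0,0],"yaw": 0,"hand": -1},{"dp": [0.3,0,0],"yaw": 0,"hand": -1},{"dp": [0.4,0,0],"yaw": 0,"hand": -1},{"dp": [0.4,0,0],"yaw": 0,"hand": -1}]'

```text
time_s: 28.8
position: [0.6407, 0.0444, 0.1129]
tool_rot: [179.9, 0.1, 98.4]
ft_force: [-1.9, -3.9, 6.9]
grip_width: 0.0156
gripper_force: 58.9
```

jog_arm --steps '[{"dp": [0.05,0,0],"yaw": 0,"hand": -1},{"dp": [0.1,0,0],"yaw": 0,"hand": -1},{"dp": [0.1,0,0],"yaw": 0,"hand": -1},{"dp": [0.1,0,0],"yaw": 0,"hand": -1}]'

```text
time_s: 29.2
position: [0.6406, 0.0453, 0.1129]
tool_rot: [179.9, 0.1, 98.4]
ft_force: [-2.5, -4.2, 7.2]
grip_width: 0.0159
gripper_force: 58.8
```

jog_arm --steps '[{"dp": [0.05,0,0],"yaw": 0,"hand": -1},{"dp": [0.1,0,0],"yaw": 0,"hand": -1},{"dp": [0.15,0,0],"yaw": 0,"hand": -1},{"dp": [0.15,0,0],"yaw": 0,"hand": -1}]'

```text
time_s: 29.6
position: [0.6404, 0.0468, 0.1129]
tool_rot: [179.9, 0.1, 98.4]
ft_force: [-1.2, -5.0, 7.3]
grip_width: 0.0159
gripper_force: 58.8
```

jog_arm --steps '[{"dp": [0.05,0,0],"yaw": 0,"hand": -1},{"dp": [0.1,0,0],"yaw": 0,"hand": -1},{"dp": [0.1,0,0],"yaw": 0,"hand": -1},{"dp": [0.1,0,0],"yaw": 0,"hand": -1}]'

```text
time_s: 30.0
position: [0.6402, 0.0478, 0.1129]
tool_rot: [179.9, 0.1, 98.4]
ft_force: [-1.4, -3.2, 6.7]
grip_width: 0.0161
gripper_force: 58.8
```

```bash
python3 -c "
from go import *
st()"
```

```text
t 30.0 p [0.6402 0.0478 0.1129] rack [np.float64(-0.0001), np.float64(-0.0108)] rot [1.7991e+02 1.0000e-01 9.8370e+01] F [-1.4 -3.2  6.7] w 0.0161 g 58.8353705406189
```

jog_arm --steps '[{"dp": [0.05,0,0],"yaw": 0,"hand": -1},{"dp": [0.1,0,0],"yaw": 0,"hand": -1},{"dp": [0.1,0,0],"yaw": 0,"hand": -1},{"dp": [0.1,0,0],"yaw": 0,"hand": -1}]'

```text
time_s: 30.4
position: [0.6401, 0.0487, 0.1129]
tool_rot: [179.9, 0.1, 98.4]
ft_force: [-1.7, -4.2, 6.6]
grip_width: 0.0158
gripper_force: 58.8
```

jog_arm --steps '[{"dp": [0.05,0,0],"yaw": 0,"hand": -1},{"dp": [0.1,0,0],"yaw": 0,"hand": -1},{"dp": [0.1,0,0],"yaw": 0,"hand": -1},{"dp": [0.1,0,0],"yaw": 0,"hand": -1}]'

```text
time_s: 30.8
position: [0.6401, 0.0486, 0.1129]
tool_rot: [179.9, 0.2, 98.3]
ft_force: [-0.8, -6.1, 6.2]
grip_width: 0.016
gripper_force: 58.8
```

The motion has stalled and force is rising. Pressing a little more to close any remaining gaps.

jog_arm --steps '[{"dp": [0.1,0,0],"yaw": 0,"hand": -1},{"dp": [0.2,0,0],"yaw": 0,"hand": -1},{"dp": [0.2,0,0],"yaw": 0,"hand": -1},{"dp": [0.2,0,0],"yaw": 0,"hand": -1}]'

```text
time_s: 31.2
position: [0.64, 0.0489, 0.1129]
tool_rot: [179.9, 0.3, 98.3]
ft_force: [-0.1, -8.9, 5.5]
grip_width: 0.0165
gripper_force: 58.7
```

jog_arm --steps '[{"dp": [0.1,0,0],"yaw": 0,"hand": -1},{"dp": [0.2,0,0],"yaw": 0,"hand": -1},{"dp": [0.2,0,0],"yaw": 0,"hand": -1},{"dp": [0.2,0,0],"yaw": 0,"hand": -1}]'

```text
time_s: 31.6
position: [0.64, 0.0497, 0.1129]
tool_rot: [179.9, 0.4, 98.2]
ft_force: [-0.1, -11.2, 5.2]
grip_width: 0.0159
gripper_force: 58.7
```

jog_arm --steps '[{"dp": [0.1,0,0],"yaw": 0,"hand": -1},{"dp": [0.2,0,0],"yaw": 0,"hand": -1},{"dp": [0.2,0,0],"yaw": 0,"hand": -1},{"dp": [0.2,0,0],"yaw": 0,"hand": -1}]'

```text
time_s: 32.0
position: [0.6398, 0.0506, 0.1129]
tool_rot: [179.9, 0.4, 98.2]
ft_force: [1.3, -12.5, 4.7]
grip_width: 0.0157
gripper_force: 58.6
```

jog_arm --steps '[{"dp": [-0.2,0,0],"yaw": 0,"hand": -1},{"dp": [-0.3,0,0],"yaw": 0,"hand": -0.5},{"dp": [-0.3,0,0],"yaw": 0,"hand": 0},{"dp": [-0.3,0,0],"yaw": 0,"hand": 0.2},{"dp": [-0.3,0,0],"yaw": 0,"hand": 0.2},{"dp": [-0.3,0,0],"yaw": 0,"hand": 0.2},{"dp": [-0.3,0,-2],"yaw": 0,"hand": 0.2},{"dp": [-0.3,0,-6],"yaw": 0,"hand": 0.2},{"dp": [-0.3,0,-10],"yaw": 0,"hand": 0.2},{"dp": [-0.3,0,-12],"yaw": 0,"hand": 0.2}]'

```text
time_s: 33.0
position: [0.6404, 0.0544, 0.2352]
tool_rot: [179.7, 0.0, 98.4]
ft_force: [0.7, -0.6, -1.0]
grip_width: 0.0515
gripper_force: 0.0
```

jog_arm --steps '[{"dp": [-3,-2,0],"yaw": 0,"hand": 0.2},{"dp": [-6,-6,0],"yaw": 0,"hand": 0.2},{"dp": [-9,-10,0],"yaw": 0,"hand": 0.2},{"dp": [-12,-14,0],"yaw": 0,"hand": 0.2},{"dp": [-15,-18,0],"yaw": 0,"hand": 0.2},{"dp": [-15,-20,0],"yaw": 0,"hand": 0.2},{"dp": [-15,-20,0],"yaw": 0,"hand": 0.2},{"dp": [-15,-20,0],"yaw": 0,"hand": 0.2},{"dp": [-15,-20,0],"yaw": 0,"hand": 0.2}]'

```text
time_s: 33.9
position: [0.4641, -0.1225, 0.2316]
tool_rot: [179.9, 0.0, 98.5]
ft_force: [-0.6, 0.1, 0.5]
grip_width: 0.0512
gripper_force: 0.0
```

```bash
python3 - <<'E'
from go import *
st(); s=snap('scene'); t=snap('top')
a=cv2.resize(s['img'][150:210,240:300,::-1],(400,400),interpolation=cv2.INTER_CUBIC)
b=cv2.resize(t['img'][128:178,178:228,::-1],(400,400),interpolation=cv2.INTER_CUBIC)
c=cv2.resize(t['img'][100:270,130:384,::-1],(298,200)); d2=cv2.resize(s['img'][120:320,150:450,::-1],(300,200))
cv2.imwrite('pics/z.png',np.vstack([np.hstack([a,b]),np.hstack([c,d2,np.zeros((200,202,3),np.uint8)])]))
E
```

```text
t 33.9 p [ 0.4641 -0.1225  0.2316] rack [np.float64(-0.1991), np.float64(-0.1535)] rot [1.7995e+02 1.0000e-02 9.8530e+01] F [-0.6  0.1  0.5] w 0.0512 g 0.0
```

View pics/z.png

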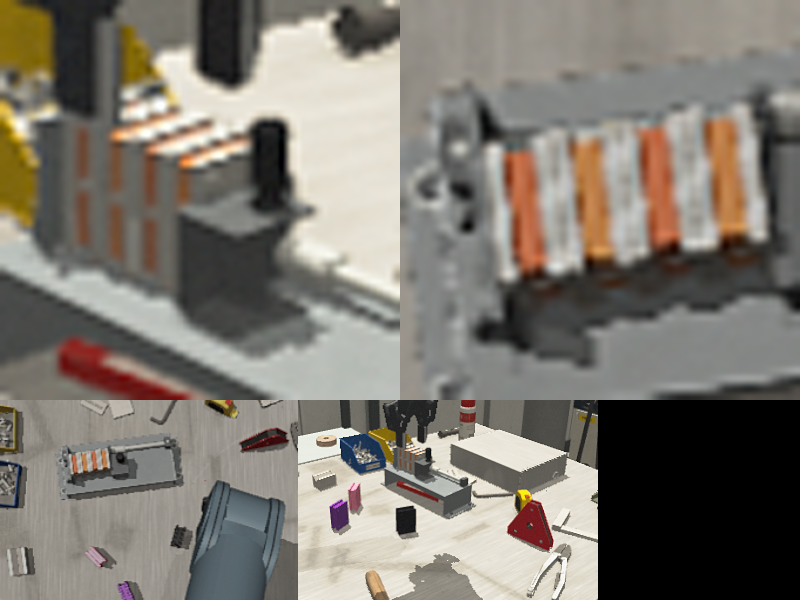

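The last views show all four magnets upright and plate to plate. Orange stripes are evenly pitched (about 20.8 mm), backs are in line along the rod, and the follower is up against the fourth. The bystanders have not moved and the arm is clear. Handing in.

```bash
python3 -c "
from plant import *
print(finish_job())"
```

```text
the job is handed in; nothing more can be done
None
```

The job is handed in at about 34 s of the 67 s: in the final camera views all four magnets stand in one gapless row on the shelf, backs along the guide rod, held between the end plate and the follower, and nothing else on the bench appears moved.

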